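# Slacken a plaster-mould clamp

## Task

Free the clamp on the plaster mould: with a fingertip on its knurled rim, roll the big hand wheel anticlockwise (seen from above) two full turns from where it stands, to within a quarter turn, and only then push the end of the steel strap aside, away from the robot, until the strap no longer lies over the mould. Leave the strap's small pivot nut unturned, do not shift, tip or lift the mould, leave the other things on the table where they are, and finish with the hand clear.

Things in the scene. Friction and masses are not known exactly. Their poses are not given: they have to be found in the camera images.
- clamp: Mould clamp fixed to the table: plywood board 130 x 220 mm, 20 mm thick, with two upright threaded rods. Origin: centre of its underside. In its frame (z up) the hand wheel's rod stands at (0, -60) mm, 12 mm thick, top 150 mm above the table; the strap's pivot rod at (0, +60) mm, top at 128 mm; the mould midway between. Its +x side faces roughly away from the robot.
- wheel_mid (a point): Centre of the big knurled aluminium hand wheel, on its upright axis, half-way up its rim. Solid disc 100 mm across, 20 mm thick, too wide to pinch; 30 upright ridges 3 mm proud round the rim. When tight its underside is 101 mm above the table, 1 mm above the strap; it rises 3 mm per turn anticlockwise. A 32 mm hub stands 4 mm over its top, then a 20 mm nut, 9 mm high, and the fixed rod.
- wheel_bar (a point): Middle of a low dark bar (24 x 5 mm, under 3 mm high) on the wheel's flat top, 32 mm from the axis, running from the hub outward. It turns with the wheel; when tight it points along the strap towards the strap's free end.
- wheel (a joint): Angle of the hand wheel, rad. 0 = tight (as at the start, a dead stop clockwise), growing anticlockwise seen from above; two full turns = 12.57. It stays where it is left; turning it takes about 0.07 N m (1.5 N at the rim). It can turn on past two turns.
- strap_end (a point): Middle of the strap's free end, at half thickness. Flat steel bar 26 mm wide, 8 mm thick (underside 92 mm above the table), from its pivot over the mould and under the wheel to this end, 210 mm from the pivot axis. The last 40 mm stick out past the wheel's rim with nothing taller than 50 mm within 55 mm of them. A notch open to the clamp's -x side lets it leave the wheel's rod.
- strap_pivot (a point): On the upright axis about which the strap swings, at the strap's mid thickness.
- strap (a joint): Angle of the strap, rad. 0 = under the hand wheel, along the clamp's -y from the pivot; grows as the free end swings to the clamp's +x side (anticlockwise seen from above), stop at 1.5. From 1.0 on it is clear of the mould. It stays where it is left; about 1 N at its end moves it. The wheel does not lock it, but it must stay under 0.2 until the wheel is slack.
- pivotnut_mid (a point): Centre of the small knurled aluminium nut over the strap's pivot, 34 mm across, 14 mm thick, underside 100 mm above the table. To be left alone.
- pivotnut (a joint): Angle of the small pivot nut, rad, 0 at the start; turns easily. To be left alone.
- mould: White two-part plaster mould, an upright cylinder 74 mm across, 70 mm high, standing loose on the clamp's board under the strap with 2 mm to spare. Origin: centre of its underside.
- cutters: Bystander: nest of round steel ring cutters, 92 mm across, 28 mm high. Origin: centre of its underside.
- bowl: Bystander: terracotta bowl, 100 mm across, 38 mm high. Origin: centre of its underside.
- toolpot: Bystander: white pot 72 mm across, 85 mm high, with modelling tools reaching up to 175 mm. Origin: centre of its underside.
- jar: Bystander: amber jar with a white cap, 68 mm across, 85 mm high. Origin: centre of its underside.
- lath: Bystander: flat wooden lath 28 x 200 x 8 mm, long along its y. Origin: centre of its underside.
- stamp: Bystander: small turned wooden stamp, 36 mm across, 46 mm high, standing. Origin: centre of its underside.
Mind the look-alikes: they are no part of the job. Leave any pink or turquoise look-alike of the mould alone.

How it is judged:
On the way, in this order (a step that is already met when the one before it is completed fails the run):
1. the hand wheel has been backed off two full turns, to within a quarter turn (value of joint wheel between 10.9 and 14.24 rad), for 0.2 s.
2. the strap has been pushed clear of the mould (value of joint strap above 0.98 rad), for 0.2 s.
At the end, for the whole second after the job is handed in: The hand wheel stands two turns (12.57 rad) from tight, within about a quarter turn (10.9 to 14.24 rad), the strap is swung at least 0.98 rad from its closed place, both at rest, and the mould stands upright on the board, within 16 mm of midway between the rods (all of step 1 and value of joint strap above 0.98 rad and velocity of joint strap between -0.05 and 0.05 rad/s and velocity of joint wheel between -0.05 and 0.05 rad/s and z of mould in the frame of clamp below 0.025 m and angle between mould's own z axis and vertical below 0.1 rad and horizontal distance between mould and clamp below 0.016 m); the robot touches nothing.
It fails at once if the strap is pushed aside while the hand wheel is still tight (value of joint strap above 0.2 rad and value of joint wheel below 10.9 rad).
It fails at once if the wheel is turned too far (value of joint wheel above 14.24 rad).
It fails at once if the small pivot nut is turned (value of joint pivotnut above 0.4 rad or value of joint pivotnut below -0.4 rad).
It fails at once if the mould is shifted, tipped or lifted (distance of mould from where it was at the start of the episode above 0.012 m or angle between mould's own z axis and vertical above 0.15 rad).
It fails at once if a bystander is moved or lifted (distance of any of cutters, bowl, toolpot, jar, lath, stamp from where it was at the start of the episode above 0.03 m).
It also fails if it takes over 64 s, if anything falls off the work surface, if the arm or the gripper's body presses on something with over 40 N, if the wrist force passes 120 N, or if a joint passes its speed limit or range.

## Robot

A 6-joint arm with a two-finger parallel gripper is mounted at the origin on the work surface. World frame = base frame: x ahead of the robot, y to its left, z up, the work surface at z = 0. Lengths are in m, angles in rad, forces in N, time in s.
With the tool pointing down it reaches from about 0.425 to 0.95 m from the base axis. Payload 3.5 kg.
Tool frame: the origin (TCP) lies midway between the tips of the shut fingers; the grasp point (between the pads) lies 19 mm behind it; z points along the fingers, y is the direction in which the jaws open and shut (so a half turn about z gives the same grasp; the last joint's range is limited). The gripper opens to 85 mm and grips with 20 to 120 N. Pads are 22 mm wide; open, the fingers measure 114 mm over their backs; the gripper's body (76 mm by 85 mm) begins 54 mm behind the grasp point. The pads swing forward as they close: fully open they stand 13 mm farther back than shut.
Start: joints at [-1.498, 0.286, 1.577, -0, 1.279, -0.15], TCP at [0.149, -0.658, 0.205] pointing down, gripper open.
Joint ranges: [-2.77, 2.77], [-0.9, 2.22], [0.21, 2.48], [-1.53, 4.67], [0.24, 2.81], [-2.84, 2.84]. Speed limits (rad/s): [2.79, 2.79, 3.14, 3.14, 3.14, 3.14].

## Interface

Orientations are given as a unit quaternion [x, y, z, w].
In Python, from plant import ctrl gives the robot as it stands.
- The arm moves only by the tool apply_moves, never from a script. Its argument "moves" is a list that holds one entry, the list of rows, each a list of 7 numbers: the shift along the tool's x, y, z in m, then the turn, a rotation vector about the tool's x, y, z in degrees, then the gripper's target within -1 to 1 (shut at 1, half-way at 0, fully open at -1). In form: [[[tx, ty, tz, ax, ay, az, hand], ...]]. A call has 1 to 12 rows; each row shifts and turns the pose as measured when the row begins, along the tool's axes as they then stand; what a row does not reach is not made up. A row lasts 1/10 s, in which the tool goes at most 50 mm and 8.59 degrees, less where a joint would pass 70% of its speed; a pose out of reach is approached as far as the arm can. A call with a gripper value outside its range is refused whole. The fingers move at their own pace and stop on an object; "force" is the grip in N (left out, the last holds). Time passes only in rows, so rows that do not move let the fingers close. It gives the time, the measured TCP pose, the force and the opening at its end, in the units of the state.
- ctrl.get_state(): the state, without advancing time (a new reading comes with each control period).
- ctrl.read_camera(name): name is "scene" or "side" or "wrist"; returns the picture (480x640x3 uint8, red, green, blue); there is no depth.
- ctrl.get_calibration(name): a dict with "camera_matrix" (3x3 intrinsics, pixels), "k1" (the pictures are not rectified: a ray, as slopes to the right and down, at radius r is drawn at 1 + k1 r^2 times it, then the intrinsics apply), "cam_to_world" (4x4, takes a point from camera to world coordinates). Camera axes: x right, y up, looking along -z (the intrinsics and any distortion apply to the point x, -y, -z); pixel columns grow to the right and rows downward; lengths in m; the calibration is good to about 2 mm. A picture is of the moment at which its call begins: read the wrist's pose just before it. get_calibration takes no time and is no camera call; for the wrist camera it gives the pose at the moment of the call.
- ctrl.sign_off(): hands the job in, once; it reports no verdict.
The state is a dict: "time": time; "qpos": joint angles; "dq": joint speeds; "joint_efforts": joint torques, N m; "eef_pos": TCP position; "tcp_rot": TCP orientation; "contact_force": force on the tool from outside, world axes, zero at the start; "wrist_torque": the same for the moment, N m; "opening": opening from 0.0 (shut) to 1.0 (fully open).
Only numpy, scipy, OpenCV 4.12 (cv2) and the standard library are available. Lean on these libraries where they do the work, as an engineer would, in place of code of your own. Each camera call takes 0.05 s, during which the arm holds its last target. There are 200 camera calls.

## Working session

There is one attempt and no reset: what is moved stays moved. The work goes in short steps, Python scripts to look and compute and a tool call to move; the robot and the scene stay as the last step left them, time stands still between calls to the robot, and variables do not carry over. Pictures are saved under pics/ and viewed, about 8 in all and at most 12, crops included, and the job is handed in when it is done.

Besides the shell and the picture viewer there is one more tool, called after "Call:" in YAML: its name, and indented under it one key for each argument. apply_moves: Moves the arm, as the interface text tells. Its arguments: {"type":"object","properties":{"moves":{"type":"array","items":{"type":"array","items":{"type":"array","items":{"type":"number"}}}},"force":{"type":"number"}},"required":["moves"]}

```bash
mkdir -p pics; ls; python3 - <<'E'
from plant import ctrl
import cv2
for n in("scene","side"):
    cv2.imwrite(f"pics/{n}0.png",ctrl.read_camera(n)[...,::-1])
    c=ctrl.get_calibration(n);print(n,c)
print(ctrl.get_state())
E
```

```text
pics
scene {'camera_matrix': array([[470.73244529,   0.        , 322.3470091 ],
       [  0.        , 470.73244529, 239.79700774],
       [  0.        ,   0.        ,   1.        ]]), 'k1': 0.0332202806458216, 'cam_to_world': array([[-0.77327271, -0.35093924,  0.52810128,  0.91371134],
       [ 0.63383259, -0.40485831,  0.65904931,  0.55978608],
       [-0.01748007,  0.84435265,  0.53550261,  0.53697776],
       [ 0.        ,  0.        ,  0.        ,  1.        ]])}
side {'camera_matrix': array([[451.628428  ,   0.        , 312.60789563],
       [  0.        , 451.628428  , 241.09267784],
       [  0.        ,   0.        ,   1.        ]]), 'k1': 0.03427970457707832, 'cam_to_world': array([[-0.84825969,  0.39047702, -0.35774738,  0.25760907],
       [-0.52943255, -0.64124148,  0.55543726,  0.42313921],
       [-0.01251697,  0.66055815,  0.75067054,  0.66280937],
       [ 0.        ,  0.        ,  0.        ,  1.        ]])}
{'time': 0.1, 'qpos': array([-1.49802901e+00,  2.87119684e-01,  1.57805487e+00, -3.04084761e-05,
        1.27856880e+00, -1.50000488e-01]), 'dq': array([ 0.00106164, -0.00196305, -0.00467111, -0.00226918, -0.00106786,
        0.0003938 ]), 'joint_efforts': array([ 6.72973947e-04, -4.07298660e+01, -2.93699187e+01, -1.34325755e-04,
        3.37742633e-03, -9.40192564e-06]), 'eef_pos': array([ 0.1491002 , -0.65765622,  0.203444  ]), 'tcp_rot': array([ 9.93802161e-01,  1.11158037e-01,  2.69719802e-05, -1.07511103e-03]), 'contact_force': array([-0.07847466,  0.78628865,  0.19048464]), 'wrist_torque': array([-0.04804122,  0.0341107 ,  0.01079831]), 'opening': 1.0008644083312006}
```

View pics/scene0.png

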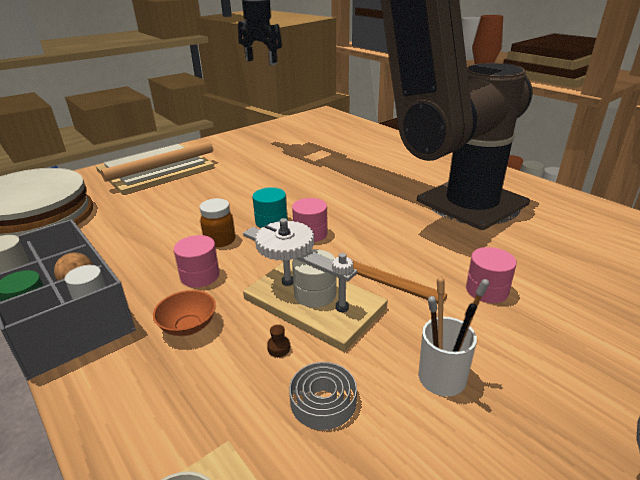

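View pics/side0.png

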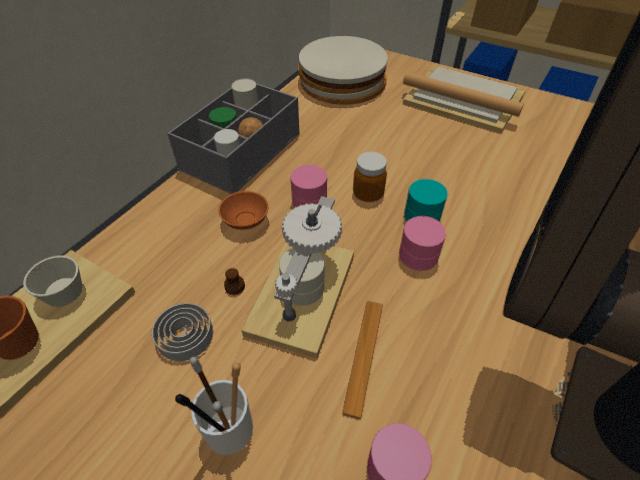

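The scene view shows the wheel at about (285,238), the pivot nut at (342,265) and the strap end at (250,234). In the side view they are at about (312,228), (287,285) and (327,203). I'll enlarge both.

```bash
python3 - <<'E'
import cv2,numpy as np
a=cv2.imread("pics/scene0.png")[195:345,235:395]; b=cv2.imread("pics/side0.png")[190:360,230:370]
a=cv2.resize(a,None,fx=3.75,fy=3.75,interpolation=3)[:562]; b=cv2.resize(b,None,fx=3.5,fy=3.5,interpolation=3)
cv2.imwrite("pics/a.png",a);cv2.imwrite("pics/b.png",b)
E
```

```text
(no output)
```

View pics/a.png

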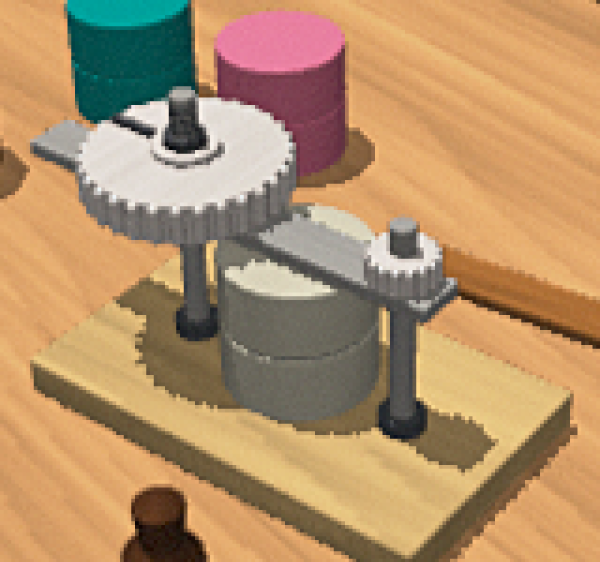

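View pics/b.png

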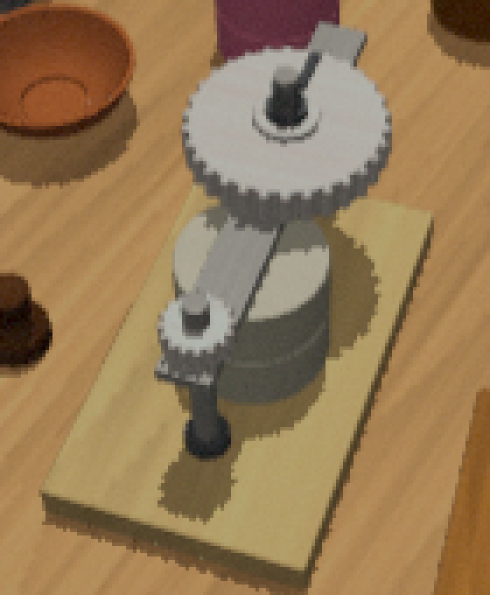

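```bash
cat > h.py <<'E'
from plant import ctrl
import cv2,numpy as np
def ray(n,p,c=None):
    c=c or ctrl.get_calibration(n);K=c["camera_matrix"]
    u=cv2.undistortPoints(np.array([[p]],float),K,np.array([c["k1"],0,0,0.]))[0,0]
    M=c["cam_to_world"];return M[:3,3],M[:3,:3]@[u[0],-u[1],-1]
def atz(n,p,z):
    o,d=ray(n,p);return o+d*(z-o[2])/d[2]
def proj(c,P):
    M=c["cam_to_world"];q=M[:3,:3].T@(np.array(P)-M[:3,3]);r=q[0]/-q[2],-q[1]/-q[2]
    f=1+c["k1"]*(r[0]**2+r[1]**2);K=c["camera_matrix"];return K[0,0]*r[0]*f+K[0,2],K[1,1]*r[1]*f+K[1,2]
E
python3 - <<'E'
from h import *
np.set_printoptions(precision=4,suppress=True)
A=lambda x,y:(235+x/3.75,195+y/3.75)
B=lambda x,y:(230+x/3.5,190+y/3.5)
for n,a,b,z in [("rod",A(182,90),B(288,70),.150),("piv",A(403,222),B(195,297),.128),("end",A(47,135),B(343,31),.1)]:
    print(n,atz("scene",a,z),atz("side",b,z))
for n,p,z in [("pink1",(309,177),.07),("jar",(371,163),.085),("teal",(427,192),.07),("pink2",(424,233),.07),("bowl",(244,208),.038),("stamp",(233,274),.046),("pot",(222,403),.085)]:print(n,atz("side",p,z))
for n,p,z in [("pink1",(196,247),.07),("jar",(215,208),.085),("teal",(270,198),.07),("pink2",(310,208),.07),("bowl",(185,305),.038)]:print(n,atz("scene",p,z))
E
```

```text
rod [ 0.5399 -0.0082  0.15  ] [ 0.5377 -0.0126  0.15  ]
piv [0.5132 0.109  0.128 ] [0.5112 0.1046 0.128 ]
end [ 0.5656 -0.0888  0.1   ] [ 0.5559 -0.094   0.1   ]
pink1 [ 0.6365 -0.1564  0.07  ]
jar [ 0.5434 -0.2418  0.085 ]
teal [ 0.419  -0.2361  0.07  ]
pink2 [ 0.3822 -0.1339  0.07  ]
bowl [ 0.7171 -0.0425  0.038 ]
stamp [0.6283 0.1013 0.046 ]
pot [0.4854 0.2932 0.085 ]
pink1 [ 0.6426 -0.1467  0.07  ]
jar [ 0.5559 -0.2312  0.085 ]
teal [ 0.4318 -0.2195  0.07  ]
pink2 [ 0.3945 -0.127   0.07  ]
bowl [ 0.7172 -0.0475  0.038 ]
```

The strap direction (0.22, -0.975) matches the tool y axis, and clamp +x matches tool x. I'm moving towards the strap end with the gripper shut.

Call:
apply_moves:
  moves:
    - [[0.035,-0.03,-0.004,0,0,0,1],[0.035,-0.03,-0.004,0,0,0,1],[0.035,-0.03,-0.004,0,0,0,1],[0.035,-0.03,-0.004,0,0,0,1],[0.035,-0.03,-0.004,0,0,0,1],[0.035,-0.03,-0.004,0,0,0,1],[0.035,-0.03,-0.004,0,0,0,1],[0.035,-0.03,-0.004,0,0,0,1],[0.035,-0.03,-0.004,0,0,0,1],[0.035,-0.03,-0.004,0,0,0,1],[0.035,-0.03,-0.004,0,0,0,1],[0.035,-0.03,-0.004,0,0,0,1]]

```text
time: 1.3
eef_pos: [0.4861, -0.1989, 0.247]
tcp_rot: [0.994, 0.105, -0.001, -0.007]
contact_force: [0.3, -0.4, -0.2]
opening: 0.002
```

Call:
apply_moves:
  moves:
    - [[0.031,-0.027,0,0,0,0,1],[0.031,-0.027,0,0,0,0,1],[0.031,-0.027,0,0,0,0,1],[0,0,0,0,0,0,1],[0,0,0,0,0,0,1]]

```text
time: 1.8
eef_pos: [0.5639, -0.0896, 0.2465]
tcp_rot: [0.994, 0.109, -0.002, -0.007]
contact_force: [-0.4, -0.5, 0.6]
opening: 0.004
```

```bash
python3 - <<'E'
from h import *
np.set_printoptions(precision=4,suppress=True)
c=ctrl.get_calibration("wrist");s=ctrl.get_state();cv2.imwrite("pics/w1.png",ctrl.read_camera("wrist")[...,::-1])
print(c,s["eef_pos"],s["tcp_rot"],s["contact_force"])
for P in [(.539,-.010,.15),(.539,-.01,.121),(.512,.107,.128),(.559,-.098,.1),tuple(s["eef_pos"])]:print(P,proj(c,P))
import json;np.savez("c1.npz",**c)
E
```

```text
{'camera_matrix': array([[374.7285,   0.    , 320.1125],
       [  0.    , 374.7285, 240.3948],
       [  0.    ,   0.    ,   1.    ]]), 'k1': -0.048324788028684645, 'cam_to_world': array([[ 0.2181,  0.9332,  0.2855,  0.6358],
       [-0.9758,  0.2132,  0.0484, -0.0765],
       [-0.0157, -0.2891,  0.9572,  0.4143],
       [ 0.    ,  0.    ,  0.    ,  1.    ]])} [ 0.5639 -0.0896  0.2465] [ 0.994   0.1094 -0.0021 -0.0074] [-0.4469 -0.4939  0.6289]
(0.539, -0.01, 0.15) (np.float64(209.9109598007488), np.float64(240.08168990114228))
(0.539, -0.01, 0.121) (np.float64(220.41916870178687), np.float64(229.84807071959833))
(0.512, 0.107, 0.128) (np.float64(74.12387920489607), np.float64(232.653419950798))
(0.559, -0.098, 0.1) (np.float64(330.64928882066994), np.float64(223.51205195540237))
(np.float64(0.5638502130896136), np.float64(-0.08959821597091783), np.float64(0.24653806388109106)) (np.float64(319.42804485861694), np.float64(284.62239071022117))
```

View pics/w1.png

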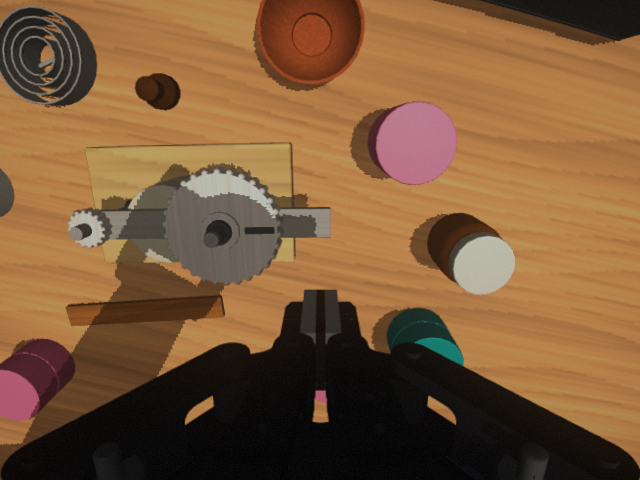

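The wrist picture shows the wheel hub at (222,231), the strap end at (330,222) and the bar pointing along the strap. These agree with my estimates to within 2 px. I'm now descending beside the rim over the strap end and correcting the small tilt.

Call:
apply_moves:
  moves:
    - [[-0.006,0,0.03,-0.9,0,0,1],[0,0,0.035,0,0,0,1],[0,0,0.035,0,0,0,1],[0,0,0.035,0,0,0,1],[0,0,0.003,0,0,0,1],[0,-0.008,0,0,0,0,1],[0,-0.005,0,0,0,0,1],[0,0,0,0,0,0,1]]

```text
time: 2.65
eef_pos: [0.5538, -0.0863, 0.1101]
tcp_rot: [0.995, 0.103, 0.002, 0.003]
contact_force: [0.2, 0.2, 0.2]
opening: -0.0
```

Call:
apply_moves:
  moves:
    - [[0,-0.005,0,0,0,0,1],[0,-0.005,0,0,0,0,1],[0,-0.004,0,0,0,0,1],[0,-0.004,0,0,0,0,1]]

```text
time: 3.05
eef_pos: [0.553, -0.0681, 0.1153]
tcp_rot: [0.995, 0.103, 0.007, 0.005]
contact_force: [-0.3, 0.3, -1.1]
opening: -0.002
```

```bash
cat > o.py <<'E'
from h import *
import sys
from scipy.spatial.transform import Rotation as Ro
# usage: o.py Rc step n z
Rc,st,n,z=[float(v) for v in sys.argv[1:5]];AX=np.array([.540,-.010]);a,b=.011,.0085
yaw=.2206;T=Ro.from_quat([np.cos(yaw/2),np.sin(yaw/2),0,0]);M=T.as_matrix()
s=ctrl.get_state();p=s["eef_pos"];f=s["contact_force"]
r=M.T@np.r_[p[:2]-AX,0];er=np.degrees((Ro.from_quat(s["tcp_rot"]).inv()*T).as_rotvec())
print("t %.2f"%s["time"],"XY",r[:2].round(4),"ang",np.degrees(np.arctan2(r[0],r[1])).round(1),"z",p[2].round(4),"F tool",(M.T@f).round(1),"rot fix",er.round(1))
P=[]
for k in range(4):                       # anticlockwise from above = angle from +Y toward +X
    c=[(a,b),(a,-b),(-a,-b),(-a,b)][k]
    for t in np.radians(np.linspace(90*k,90*k+90,91)):P.append([c[0]+Rc*np.sin(t),c[1]+Rc*np.cos(t)])
P=np.array(P+P[:1]);L=np.r_[0,np.cumsum(np.linalg.norm(np.diff(P,axis=0),axis=1))]
g=np.linspace(0,L[-1],4000);Q=np.c_[np.interp(g,L,P[:,0]),np.interp(g,L,P[:,1])]
s0=g[np.argmin(np.linalg.norm(Q-r[:2],axis=1))];q=r[:2]
for i in range(1,int(n)+1):
    w=(s0+st*i)%L[-1];x=np.array([np.interp(w,g,Q[:,0]),np.interp(w,g,Q[:,1])])
    print((x-q).round(3).tolist());q=x
print("dz",round(p[2]-z,4),"orbit",L[-1])
E
python3 o.py .050 .012 12 .109
```

```text
t 3.05 XY [-0.0001  0.0595] ang -0.1 z 0.1153 F tool [-0.2 -0.4  1.1] rot fix [ 0.6 -0.7 -0.8]
[0.012, -0.001]
[0.012, -0.002]
[0.011, -0.004]
[0.01, -0.007]
[0.008, -0.009]
[0.005, -0.011]
[0.003, -0.012]
[0.0, -0.012]
[-0.0, -0.012]
[-0.002, -0.012]
[-0.005, -0.011]
[-0.007, -0.01]
dz 0.0063 orbit 0.39215527794146293
```

Call:
apply_moves:
  moves:
    - [[0.012,-0.003,0.004,0.6,-0.7,-0.8,1],[0.012,-0.003,0.002,0,0,0,1],[0.011,-0.005,0,0,0,0,1],[0.01,-0.008,0,0,0,0,1],[0.008,-0.009,0,0,0,0,1],[0.005,-0.011,0,0,0,0,1]]

```text
time: 3.65
eef_pos: [0.604, -0.0135, 0.1097]
tcp_rot: [0.994, 0.11, 0.0, 0.0]
contact_force: [0.0, -0.3, -0.2]
opening: -0.001
```

```bash
python3 o.py .050 .012 12 .109; python3 - <<'E'
from h import *
cv2.imwrite("pics/w2.png",cv2.resize(ctrl.read_camera("wrist")[100:340,0:480,::-1],None,fx=1.5,fy=1.5))
E
```

```text
t 3.65 XY [0.0616 0.0174] ang 74.3 z 0.1097 F tool [-0.   0.3  0.2] rot fix [ 0.1 -0.  -0. ]
[-0.001, -0.012]
[0.0, -0.012]
[-0.001, -0.012]
[-0.004, -0.011]
[-0.006, -0.01]
[-0.009, -0.008]
[-0.01, -0.006]
[-0.011, -0.003]
[-0.012, -0.001]
[-0.012, 0.0]
[-0.012, 0.0]
[-0.012, 0.003]
dz 0.0007 orbit 0.39215527794146293
```

View pics/w2.png

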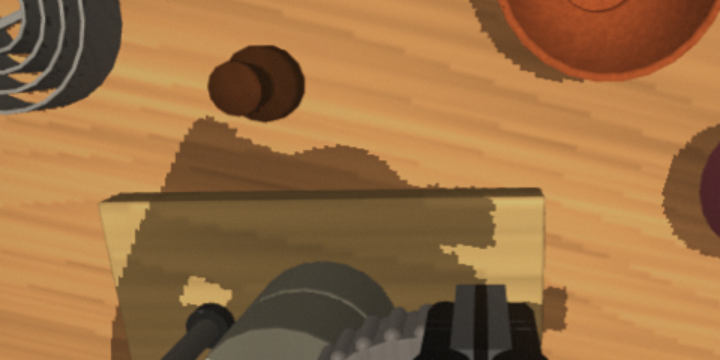

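```bash
cat > bar.py <<'E'
from h import *
import sys
AX=np.array([.540,-.010]);yaw=.2206
ex=np.array([np.cos(yaw),np.sin(yaw)]);ey=np.array([np.sin(yaw),-np.cos(yaw)])
def bar(n,im,z=.124):
    c=ctrl.get_calibration(n);g=im.astype(float).mean(2);v=[]
    for t in range(0,360,3):
        q=[]
        for r in np.linspace(.022,.042,9):
            P=AX+r*(np.sin(np.radians(t))*ex+np.cos(np.radians(t))*ey)
            x,y=proj(c,[*P,z]);q.append(g[int(round(y)),int(round(x))])
        v.append(np.mean(q))
    v=np.array(v);i=np.argsort(v)[:5];print(n,"median",np.median(v).round(),"darkest deg",(i*3).tolist(),v[i].round())
if __name__=="__main__":
    z=float(sys.argv[1]) if len(sys.argv)>1 else .124
    for n in("scene","side"):bar(n,ctrl.read_camera(n),z)
E
python3 - <<'E'
from bar import *
for n in("scene","side"):bar(n,cv2.imread(f"pics/{n}0.png")[...,::-1])
E
python3 bar.py
```

```text
scene median 216.0 darkest deg [9, 324, 6, 12, 306] [42. 65. 68. 78. 80.]
side median 172.0 darkest deg [354, 357, 0, 351, 3] [ 69.  70.  81. 121. 130.]
scene median 188.0 darkest deg [9, 324, 6, 306, 12] [44. 68. 73. 81. 81.]
side median 160.0 darkest deg [354, 357, 0, 192, 207] [ 72.  74.  84. 109. 109.]
```

The wheel hasn't turned, so there has been no contact yet. I'm pressing inward (-X) to find the rim.

Call:
apply_moves:
  moves:
    - [[-0.003,-0.003,0,0,0,0,1],[-0.003,0,0,0,0,0,1],[-0.003,0,0,0,0,0,1]]

```text
time: 4.1
eef_pos: [0.5925, -0.0127, 0.1095]
tcp_rot: [0.994, 0.111, -0.0, 0.001]
contact_force: [1.3, -0.5, 0.2]
opening: -0.0
```

```bash
python3 o.py .046 .012 12 .109
```

```text
t 4.10 XY [0.0506 0.0141] ang 74.5 z 0.1095 F tool [ 1.2  0.8 -0.2] rot fix [0.1 0.1 0.1]
[0.006, -0.011]
[-0.0, -0.012]
[-0.002, -0.012]
[-0.005, -0.011]
[-0.007, -0.009]
[-0.01, -0.007]
[-0.011, -0.004]
[-0.012, -0.001]
[-0.012, 0.0]
[-0.012, 0.0]
[-0.012, 0.002]
[-0.011, 0.005]
dz 0.0005 orbit 0.36702285570614596
```

Call:
apply_moves:
  moves:
    - [[-0.003,-0.003,0,0,0,0,1],[-0.003,-0.006,0,0,0,0,1],[-0.003,-0.01,0,0,0,0,1]]

```text
time: 4.4
eef_pos: [0.5783, 0.0031, 0.1097]
tcp_rot: [0.994, 0.109, -0.0, 0.001]
contact_force: [-0.6, 0.2, -0.5]
opening: -0.0
```

```bash
python3 o.py .046 .012 1 .109;python3 bar.py
```

```text
t 4.40 XY [ 0.0402 -0.0044] ang 96.2 z 0.1097 F tool [-0.5 -0.3  0.5] rot fix [ 0.1  0.  -0.1]
[0.016, -0.012]
dz 0.0007 orbit 0.36702285570614596
scene median 143.0 darkest deg [357, 354, 0, 348, 351] [15. 21. 30. 33. 34.]
side median 157.0 darkest deg [354, 357, 0, 87, 84] [73. 74. 86. 87. 93.]
```

```bash
python3 - <<'E'
from h import *
a=ctrl.read_camera("scene")[170:320,215:375,::-1];b=ctrl.read_camera("side")[150:300,240:400,::-1]
cv2.imwrite("pics/c.png",np.hstack([cv2.resize(i,(400,375),interpolation=3) for i in(a,b)]))
s=ctrl.get_state();
for n in("scene","side"):print(proj(ctrl.get_calibration(n),s["eef_pos"]))
E
```

```text
(np.float64(269.9094690172465), np.float64(250.72360838639736))
(np.float64(287.06075907861253), np.float64(223.86912409454004))
```

View pics/c.png

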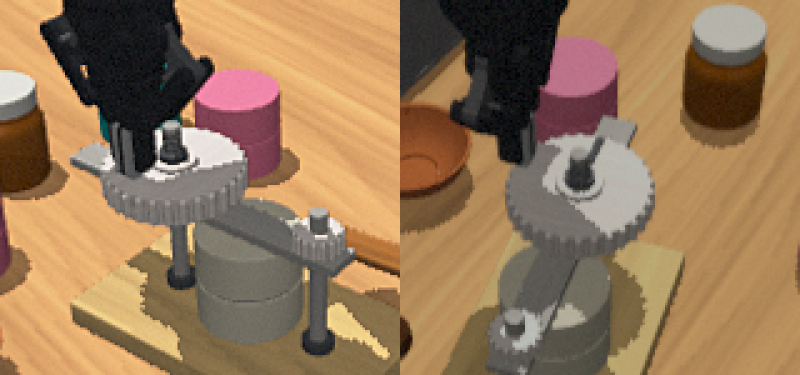

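```bash
python3 - <<'E'
from h import *
def tri(p,q):
    (o1,d1),(o2,d2)=ray("scene",p),ray("side",q)
    t=np.linalg.lstsq(np.c_[d1,-d2],o2-o1,rcond=None)[0];A=o1+d1*t[0];B=o2+d2*t[1];return A.round(4),B.round(4)
S=lambda x,y:(215+x/2.5,170+y/2.5)
D=lambda x,y:(240+(x-400)/2.5,150+y/2.5)
print("tip",tri(S(130,176),D(515,163)))
print("rodtop",tri(S(170,124),D(578,152)))
print("nut rod",tri(S(318,212),D(515,313)))
print(ctrl.get_state()["eef_pos"])
E
```

```text
tip (array([0.5808, 0.0011, 0.1296]), array([0.5804, 0.0021, 0.1285]))
rodtop (array([ 0.5391, -0.0112,  0.1473]), array([ 0.5394, -0.0118,  0.148 ]))
nut rod (array([0.5109, 0.1057, 0.1241]), array([0.5116, 0.1036, 0.1257]))
[0.57858975 0.00346129 0.10971341]
```

The fingertip is really about 19 mm above the reported TCP, so it was passing over the wheel. I'm backing out, lowering by 18 mm and pressing in again.

Call:
apply_moves:
  moves:
    - [[0.02,0,0,0,0,0,1],[0.018,0,0,0,0,0,1],[0,0,0.009,0,0,0,1],[0,0,0.009,0,0,0,1],[0,0,0,0,0,0,1],[-0.004,0,0,0,0,0,1],[-0.004,0,0,0,0,0,1],[-0.003,0,0,0,0,0,1],[-0.003,0,0,0,0,0,1]]

```text
time: 5.5
eef_pos: [0.5991, 0.0081, 0.0889]
tcp_rot: [0.994, 0.11, -0.002, 0.001]
contact_force: [0.0, -0.2, 0.3]
opening: 0.002
```

```bash
python3 o.py .050 .012 12 .091; python3 bar.py
```

```text
t 5.50 XY [ 0.0617 -0.0047] ang 94.4 z 0.0889 F tool [-0.   0.2 -0.3] rot fix [ 0.1  0.2 -0. ]
[-0.001, -0.012]
[-0.003, -0.011]
[-0.006, -0.01]
[-0.008, -0.009]
[-0.01, -0.006]
[-0.011, -0.004]
[-0.012, -0.001]
[-0.012, 0.0]
[-0.012, 0.0]
[-0.012, 0.002]
[-0.011, 0.005]
[-0.009, 0.007]
dz -0.0021 orbit 0.39215527794146293
scene median 168.0 darkest deg [342, 51, 48, 57, 36] [18. 19. 19. 19. 20.]
side median 178.0 darkest deg [354, 357, 0, 156, 150] [ 75.  76.  86. 117. 118.]
```

Call:
apply_moves:
  moves:
    - [[-0.003,-0.002,0,0,0,0,1],[-0.003,-0.002,0,0,0,0,1],[-0.003,-0.002,0,0,0,0,1]]

```text
time: 5.9
eef_pos: [0.5929, 0.0118, 0.0917]
tcp_rot: [0.994, 0.11, 0.004, 0.002]
contact_force: [3.7, -0.2, 1.2]
opening: -0.002
```

```bash
python3 o.py .046 .012 12 .091; python3 bar.py
```

```text
t 5.90 XY [ 0.0564 -0.0097] ang 99.7 z 0.0917 F tool [ 3.6  1.  -1.2] rot fix [ 0.3 -0.4 -0.1]
[-0.001, -0.012]
[-0.005, -0.011]
[-0.007, -0.009]
[-0.01, -0.007]
[-0.011, -0.004]
[-0.012, -0.001]
[-0.012, 0.0]
[-0.012, 0.0]
[-0.012, 0.002]
[-0.011, 0.005]
[-0.009, 0.008]
[-0.007, 0.01]
dz 0.0007 orbit 0.36702285570614596
scene median 165.0 darkest deg [342, 315, 18, 51, 309] [17. 19. 20. 20. 20.]
side median 173.0 darkest deg [357, 0, 354, 3, 156] [ 75.  79.  82. 120. 121.]
```

```bash
sed -i 's/a,b=.011,.0085/a,b=.005,.0085/' o.py; python3 o.py .048 .014 12 .091
```

```text
t 6.00 XY [ 0.0558 -0.0101] ang 100.3 z 0.092 F tool [ 3.  -0.8 -4.2] rot fix [ 0.2 -0.3 -0. ]
[-0.005, -0.014]
[-0.006, -0.012]
[-0.01, -0.01]
[-0.012, -0.007]
[-0.014, -0.003]
[-0.014, -0.0]
[-0.014, 0.002]
[-0.013, 0.006]
[-0.01, 0.009]
[-0.007, 0.012]
[-0.004, 0.013]
[-0.0, 0.014]
dz 0.001 orbit 0.3555890668238021
```

Call:
apply_moves:
  moves:
    - [[-0.005,-0.014,0,0.2,-0.3,0,1],[-0.007,-0.012,0,0,0,0,1],[-0.01,-0.009,0,0,0,0,1],[-0.012,-0.006,0,0,0,0,1],[-0.014,-0.002,0,0,0,0,1]]

```text
time: 6.5
eef_pos: [0.5327, 0.0467, 0.0926]
tcp_rot: [0.994, 0.111, -0.001, 0.0]
contact_force: [0.0, -0.3, 0.5]
opening: 0.004
```

```bash
python3 o.py .048 .014 12 .091; python3 bar.py
```

```text
t 6.50 XY [ 0.0053 -0.057 ] ang 174.7 z 0.0926 F tool [-0.   0.3 -0.5] rot fix [0.  0.1 0. ]
[-0.014, 0.001]
[-0.014, 0.003]
[-0.012, 0.007]
[-0.01, 0.01]
[-0.006, 0.012]
[-0.003, 0.014]
[-0.0, 0.014]
[0.001, 0.014]
[0.005, 0.013]
[0.008, 0.011]
[0.011, 0.008]
[0.013, 0.005]
dz 0.0016 orbit 0.3555890668238021
scene median 146.0 darkest deg [72, 240, 246, 255, 249] [43. 45. 50. 52. 53.]
side median 128.0 darkest deg [27, 84, 24, 96, 78] [16. 17. 17. 17. 17.]
```

The scene camera puts the bar near 72°, so the wheel is following. Continuing.

Call:
apply_moves:
  moves:
    - [[-0.014,0.003,0.001,0,0,0,1],[-0.014,0.004,0.001,0,0,0,1],[-0.012,0.007,0,0,0,0,1],[-0.009,0.01,0,0,0,0,1],[-0.006,0.012,0,0,0,0,1],[-0.002,0.014,0,0,0,0,1],[0.001,0.014,0,0,0,0,1]]

```text
time: 7.3
eef_pos: [0.4797, -0.0261, 0.0866]
tcp_rot: [0.994, 0.112, -0.012, -0.006]
contact_force: [-4.1, 0.6, 2.9]
opening: -0.002
```

```bash
python3 o.py .048 .014 12 .091; python3 bar.py .125
```

```text
t 7.30 XY [-0.0623  0.0025] ang -87.7 z 0.0866 F tool [-3.9 -1.5 -2.9] rot fix [-0.8  1.3  0.2]
[0.01, 0.014]
[0.004, 0.013]
[0.008, 0.011]
[0.011, 0.009]
[0.013, 0.005]
[0.014, 0.001]
[0.014, -0.0]
[0.013, -0.004]
[0.012, -0.008]
[0.009, -0.011]
[0.006, -0.013]
[0.002, -0.014]
dz -0.0044 orbit 0.3555890668238021
scene median 214.0 darkest deg [162, 165, 324, 321, 168] [45. 68. 80. 90. 91.]
side median 187.0 darkest deg [177, 174, 180, 297, 309] [ 75.  83.  91. 101. 107.]
```

Scene reads the bar at 162° and side at 177°, so the wheel has turned about 170° and is driven well. I'm refining the axis and continuing.

```bash
sed -i 's/AX=np.array(\[.540,-.010\])/AX=np.array([.5378,-.0106])/;s/a,b=.005,/a,b=.0075,/' o.py; python3 o.py .049 .014 12 .091
```

```text
t 7.40 XY [-0.0599  0.0043] ang -85.9 z 0.0864 F tool [-5.7  1.9 -2.8] rot fix [-0.7  1.3  0.1]
[0.004, 0.014]
[0.005, 0.013]
[0.008, 0.011]
[0.011, 0.009]
[0.013, 0.005]
[0.014, 0.001]
[0.014, -0.0]
[0.014, -0.003]
[0.012, -0.006]
[0.01, -0.01]
[0.007, -0.012]
[0.003, -0.014]
dz -0.0046 orbit 0.3718721723826327
```

Call:
apply_moves:
  moves:
    - [[0.004,0.014,-0.004,-0.7,1.3,0,1],[0.006,0.013,-0.001,0,0,0,1],[0.009,0.011,0,0,0,0,1],[0.011,0.008,0,0,0,0,1],[0.013,0.004,0,0,0,0,1],[0.014,-0.001,0,0,0,0,1],[0.014,-0.002,0,0,0,0,1]]

```text
time: 8.1
eef_pos: [0.5658, -0.0699, 0.0902]
tcp_rot: [0.994, 0.108, 0.001, 0.003]
contact_force: [1.2, 0.5, 0.9]
opening: 0.002
```

```bash
python3 o.py .049 .014 12 .092; python3 bar.py .126
```

```text
t 8.10 XY [0.0143 0.064 ] ang 12.6 z 0.0902 F tool [ 1.2 -0.3 -0.9] rot fix [ 0.3 -0.1 -0.3]
[0.013, -0.01]
[0.012, -0.007]
[0.009, -0.01]
[0.006, -0.013]
[0.002, -0.014]
[0.0, -0.014]
[-0.001, -0.014]
[-0.005, -0.013]
[-0.008, -0.011]
[-0.011, -0.008]
[-0.013, -0.005]
[-0.014, -0.001]
dz -0.0018 orbit 0.3718721723826327
scene median 127.0 darkest deg [174, 171, 177, 324, 306] [42. 54. 63. 68. 75.]
side median 112.0 darkest deg [186, 183, 189, 192, 180] [45. 52. 60. 82. 89.]
```

The wheel is at about 180°, so the finger slipped off on this stretch. I'm pressing in harder.

Call:
apply_moves:
  moves:
    - [[0.005,-0.009,-0.002,0.3,0,-0.3,1],[0.013,-0.008,0,0,0,0,1],[0.01,-0.011,0,0,0,0,1],[0.005,-0.013,0,0,0,0,1],[0.0,-0.014,0,0,0,0,1]]

```text
time: 8.7
eef_pos: [0.596, -0.0116, 0.0949]
tcp_rot: [0.994, 0.11, 0.01, 0.007]
contact_force: [4.3, -2.5, 2.4]
opening: 0.001
```

```bash
python3 o.py .048 .014 12 .092; python3 bar.py .126
```

```text
t 8.70 XY [0.0566 0.0137] ang 76.4 z 0.0949 F tool [ 3.6  3.4 -2.4] rot fix [ 0.9 -1.1  0. ]
[-0.001, -0.014]
[-0.0, -0.014]
[-0.004, -0.013]
[-0.007, -0.012]
[-0.011, -0.009]
[-0.013, -0.006]
[-0.014, -0.002]
[-0.014, 0.0]
[-0.014, 0.002]
[-0.013, 0.006]
[-0.01, 0.009]
[-0.007, 0.012]
dz 0.0029 orbit 0.36558906682380193
scene median 138.0 darkest deg [234, 237, 306, 321, 309] [54. 69. 80. 82. 84.]
side median 154.0 darkest deg [243, 246, 249, 120, 123] [ 75.  81.  81. 110. 110.]
```

Call:
apply_moves:
  moves:
    - [[-0.002,-0.014,0.001,0.9,-1.1,0,1],[-0.002,-0.014,0.001,0,0,0,1],[-0.005,-0.013,0,0,0,0,1],[-0.008,-0.011,0,0,0,0,1],[-0.011,-0.008,0,0,0,0,1],[-0.013,-0.005,0,0,0,0,1],[-0.014,-0.001,0,0,0,0,1],[-0.014,0.002,0,0,0,0,1]]

```text
time: 9.6
eef_pos: [0.5046, 0.0459, 0.091]
tcp_rot: [0.994, 0.113, -0.005, -0.003]
contact_force: [-0.5, 0.7, 0.2]
opening: 0.001
```

```bash
python3 o.py .048 .014 12 .092; python3 bar.py .127
```

```text
t 9.60 XY [-0.02   -0.0624] ang -162.2 z 0.091 F tool [-0.3 -0.8 -0.2] rot fix [-0.4  0.6  0.3]
[-0.011, 0.012]
[-0.011, 0.009]
[-0.008, 0.011]
[-0.004, 0.013]
[-0.001, 0.014]
[0.0, 0.014]
[0.003, 0.014]
[0.007, 0.012]
[0.01, 0.01]
[0.012, 0.007]
[0.014, 0.003]
[0.014, 0.0]
dz -0.001 orbit 0.36558906682380193
scene median 212.0 darkest deg [297, 294, 324, 300, 291] [76. 82. 85. 90. 90.]
side median 73.0 darkest deg [342, 6, 339, 345, 357] [16. 17. 18. 18. 18.]
```

Call:
apply_moves:
  moves:
    - [[-0.008,0.011,-0.001,-0.4,0.6,0.3,1],[-0.01,0.011,0,0,0,0,1],[-0.006,0.012,0,0,0,0,1],[-0.002,0.013,0,0,0,0,1],[0.002,0.014,0,0,0,0,1],[0.004,0.014,0,0,0,0,1],[0.007,0.013,0,0,0,0,1]]

```text
time: 10.4
eef_pos: [0.4859, -0.0409, 0.0887]
tcp_rot: [0.993, 0.112, -0.031, -0.011]
contact_force: [-5.7, -1.5, 5.2]
opening: -0.003
```

```bash
python3 o.py .048 .014 12 .092; python3 bar.py .127
```

```text
t 10.40 XY [-0.0573  0.0182] ang -72.3 z 0.0887 F tool [-5.9  0.2 -5.2] rot fix [-1.7  3.3  0.2]
[0.007, 0.013]
[0.008, 0.011]
[0.011, 0.008]
[0.013, 0.005]
[0.014, 0.001]
[0.014, -0.0]
[0.014, -0.003]
[0.012, -0.007]
[0.01, -0.01]
[0.007, -0.012]
[0.003, -0.014]
[0.0, -0.014]
dz -0.0033 orbit 0.36558906682380193
scene median 208.0 darkest deg [45, 48, 42, 324, 306] [32. 46. 72. 84. 98.]
side median 180.0 darkest deg [36, 39, 249, 255, 264] [ 77.  77. 115. 115. 115.]
```

The wheel is at about 400° in total. Continuing.

Call:
apply_moves:
  moves:
    - [[0.007,0.012,-0.003,-1.7,3.3,0.2,1],[0.01,0.01,-0.001,0,0,0,1],[0.012,0.007,0,0,0,0,1],[0.013,0.002,0,0,0,0,1],[0.013,-0.003,0,0,0,0,1],[0.013,-0.004,0,0,0,0,1],[0.013,-0.006,0,0,0,0,1],[0.012,-0.008,0,0,0,0,1]]

```text
time: 11.3
eef_pos: [0.5877, -0.0465, 0.0919]
tcp_rot: [0.994, 0.108, -0.001, 0.01]
contact_force: [-1.4, -1.7, 0.0]
opening: 0.001
```

```bash
python3 o.py .048 .014 12 .094; python3 bar.py .128
```

```text
t 11.30 XY [0.0408 0.0459] ang 41.6 z 0.0919 F tool [-1.7  1.4 -0. ] rot fix [ 1.1  0.2 -0.2]
[0.008, -0.012]
[0.006, -0.013]
[0.002, -0.014]
[0.0, -0.014]
[-0.002, -0.014]
[-0.006, -0.013]
[-0.009, -0.011]
[-0.012, -0.008]
[-0.013, -0.004]
[-0.014, -0.0]
[-0.014, 0.0]
[-0.013, 0.004]
dz -0.0021 orbit 0.36558906682380193
scene median 132.0 darkest deg [120, 117, 123, 321, 306] [45. 46. 67. 77. 79.]
side median 114.0 darkest deg [123, 120, 126, 117, 129] [41. 43. 53. 74. 74.]
```

Now about 480°.

Call:
apply_moves:
  moves:
    - [[0.007,-0.012,-0.002,1.1,0.2,-0.2,1],[0.004,-0.013,0,0,0,0,1],[0.0,-0.014,0,0,0,0,1],[-0.002,-0.014,0,0,0,0,1],[-0.004,-0.014,0,0,0,0,1],[-0.007,-0.012,0,0,0,0,1],[-0.01,-0.01,0,0,0,0,1]]

```text
time: 12.1
eef_pos: [0.5673, 0.0404, 0.0977]
tcp_rot: [0.994, 0.111, 0.015, 0.004]
contact_force: [2.0, -0.8, 1.6]
opening: -0.005
```

```bash
python3 o.py .048 .014 12 .095; python3 bar.py .128
```

```text
t 12.10 XY [ 0.04   -0.0433] ang 137.3 z 0.0977 F tool [ 1.7  1.2 -1.6] rot fix [ 0.6 -1.7  0.1]
[-0.011, -0.008]
[-0.013, -0.004]
[-0.014, -0.001]
[-0.014, 0.0]
[-0.014, 0.003]
[-0.012, 0.007]
[-0.009, 0.01]
[-0.006, 0.013]
[-0.002, 0.014]
[-0.0, 0.014]
[0.001, 0.014]
[0.005, 0.013]
dz 0.0027 orbit 0.36558906682380193
scene median 71.0 darkest deg [348, 300, 285, 297, 231] [16. 19. 20. 20. 20.]
side median 187.0 darkest deg [216, 213, 120, 123, 117] [ 85.  89.  96.  98. 102.]
```

About 575° now, roughly 145° to go.

Call:
apply_moves:
  moves:
    - [[-0.011,-0.006,0.002,0.6,-1.7,0,1],[-0.013,-0.002,0.001,0,0,0,1],[-0.013,0.002,0,0,0,0,1],[-0.013,0.004,0,0,0,0,1],[-0.012,0.007,0,0,0,0,1],[-0.01,0.01,0,0,0,0,1],[-0.007,0.012,0,0,0,0,1]]

```text
time: 12.9
eef_pos: [0.483, 0.0163, 0.0953]
tcp_rot: [0.994, 0.108, -0.011, -0.024]
contact_force: [-3.3, 4.6, 6.6]
opening: -0.001
```

```bash
python3 o.py .048 .014 8 .095; python3 bar.py .129
```

```text
t 12.90 XY [-0.0476 -0.0382] ang -128.8 z 0.0953 F tool [-2.2 -5.2 -6.6] rot fix [-2.9  1.  -0.3]
[-0.005, 0.013]
[-0.003, 0.014]
[-0.0, 0.014]
[0.001, 0.014]
[0.004, 0.013]
[0.008, 0.011]
[0.011, 0.009]
[0.013, 0.005]
dz 0.0003 orbit 0.36558906682380193
scene median 222.0 darkest deg [327, 324, 321, 306, 309] [ 82.  96. 118. 120. 125.]
side median 188.0 darkest deg [279, 282, 294, 300, 276] [33. 36. 37. 37. 37.]
```

Call:
apply_moves:
  moves:
    - [[-0.004,0.012,0,-2.9,1.0,-0.3,1],[-0.001,0.013,0,0,0,0,1],[0.002,0.013,0,0,0,0,1],[0.003,0.013,0,0,0,0,1]]

```text
time: 13.4
eef_pos: [0.4824, -0.0353, 0.0897]
tcp_rot: [0.994, 0.11, -0.015, -0.004]
contact_force: [-4.6, 0.1, 3.5]
opening: 0.002
```

```bash
python3 o.py .048 .014 4 .095; python3 bar.py .130
```

```text
t 13.40 XY [-0.0595  0.0119] ang -78.6 z 0.0897 F tool [-4.5 -1.1 -3.5] rot fix [-0.6  1.7  0. ]
[0.007, 0.013]
[0.007, 0.012]
[0.01, 0.01]
[0.012, 0.006]
dz -0.0053 orbit 0.36558906682380193
scene median 210.0 darkest deg [9, 6, 3, 12, 306] [ 54.  57.  90. 112. 124.]
side median 185.0 darkest deg [357, 0, 354, 312, 315] [ 77.  91.  97. 124. 133.]
```

The bar is back at its starting readings (9° scene, 357° side), so two turns are done. I'm backing off straight out, lifting to look, and moving towards the -X side of the strap end.

Call:
apply_moves:
  moves:
    - [[-0.02,0,0,-0.6,1.7,0,1],[-0.02,0,-0.005,0,0,0,1],[0,0.034,0,0,0,0,1],[0,0.034,0,0,0,0,1],[0,0,0,0,0,0,1],[0,0,0,0,0,0,1]]

```text
time: 14.1
eef_pos: [0.4586, -0.1216, 0.0934]
tcp_rot: [0.994, 0.106, -0.001, -0.0]
contact_force: [-0.1, 0.1, -1.0]
opening: 0.005
```

```bash
python3 o.py .048 .014 1 .095; python3 bar.py .130; python3 - <<'E'
from h import *
a=ctrl.read_camera("scene")[195:345,225:385,::-1];b=ctrl.read_camera("side")[170:320,240:400,::-1]
cv2.imwrite("pics/d.png",np.hstack([cv2.resize(i,(400,375),interpolation=3) for i in(a,b)]))
E
```

```text
t 14.10 XY [-0.1015  0.091 ] ang -48.1 z 0.0934 F tool [-0.1 -0.1  1. ] rot fix [-0.   0.1 -0.4]
[0.068, -0.042]
dz -0.0016 orbit 0.36558906682380193
scene median 218.0 darkest deg [12, 9, 6, 15, 312] [ 45.  49.  85.  97. 124.]
side median 180.0 darkest deg [357, 0, 354, 3, 351] [ 73.  87.  90. 135. 146.]
```

View pics/d.png

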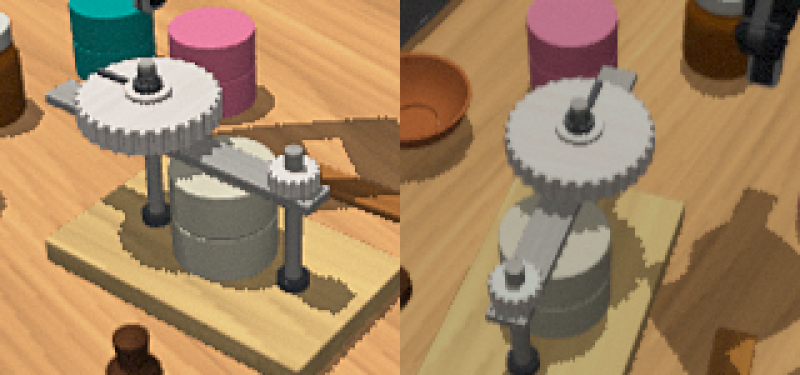

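The picture shows the wheel raised with its bar lying along the strap (left view 100,72; right view 597,97). The strap is still closed, and the mould and nut are in place. I'm lowering to strap height and pushing in +X.

Call:
apply_moves:
  moves:
    - [[0.02,-0.006,0.012,0,0,-0.4,1],[0.02,-0.005,0.011,0,0,0,1],[0.015,0,0,0,0,0,1],[0.01,0,0,0,0,0,1],[0.01,0,0,0,0,0,1],[0.01,0,0,0,0,0,1]]

```text
time: 14.9
eef_pos: [0.5403, -0.0851, 0.0692]
tcp_rot: [0.993, 0.114, -0.002, -0.0]
contact_force: [-1.0, -0.4, -0.7]
opening: -0.004
```

```bash
cat > st.py <<'E'
from h import *
import subprocess,sys
print(subprocess.run([sys.executable,"o.py",".048",".014","0",".071"],capture_output=True,text=True).stdout)
s=ctrl.get_state();yaw=.2206;M=np.array([[np.cos(yaw),np.sin(yaw)],[np.sin(yaw),-np.cos(yaw)]])
r=M@(s["eef_pos"][:2]-[.511,.1065]);d=np.hypot(*r);print("rel pivot",r.round(4),"rad",d.round(4),"implied strap",(np.arctan2(r[0],r[1])+.021/d).round(3))
E
python3 st.py
```

```text
t 14.90 XY [-0.0139  0.0733] ang -10.7 z 0.0692 F tool [-1.1  0.2  0.7] rot fix [-0.   0.2  0.5]
dz -0.0018 orbit 0.36558906682380193

this script no longer has the robotException ignored in: <_io.TextIOWrapper mode='rw' encoding='UTF-8'>
Traceback (most recent call last):
BrokenPipeError: [Errno 32] Broken pipe
```

Call:
apply_moves:
  moves:
    - [[0.015,0,-0.001,0,0.2,0.5,1],[0.015,-0.001,0,0,0,0,1],[0.015,-0.002,0,0,0,0,1],[0.015,-0.003,0,0,0,0,1],[0.015,-0.004,0,0,0,0,1],[0.015,-0.005,0,0,0,0,1],[0.014,-0.006,0,0,0,0,1]]

```text
time: 15.6
eef_pos: [0.6383, -0.0395, 0.069]
tcp_rot: [0.994, 0.11, -0.005, -0.002]
contact_force: [-0.8, -0.6, -0.3]
opening: 0.002
```

```bash
sed -i '/subprocess/d' st.py; echo 'print("F",(M@s["contact_force"][:2]).round(1),"pos",s["eef_pos"].round(4),s["tcp_rot"].round(3))'>>st.py; python3 st.py
```

```text
rel pivot [0.0923 0.1703] rad 0.1937 implied strap 0.605
F [-0.9  0.4] pos [ 0.6383 -0.0395  0.069 ] [ 0.994  0.11  -0.005 -0.002]
```

The strap is at about 0.6 rad and following. Continuing along the arc.

Call:
apply_moves:
  moves:
    - [[0.0165,-0.01,0,-0.3,0.6,0,1],[0.0155,-0.0115,0,0,0,0,1],[0.014,-0.013,0,0,0,0,1],[0.013,-0.0145,0,0,0,0,1],[0.011,-0.0155,0,0,0,0,1],[0.0095,-0.017,0,0,0,0,1],[0.004,-0.009,0,0,0,0,1],[0,0,0,0,0,0,1]]

```text
time: 16.4
eef_pos: [0.7043, 0.0766, 0.0682]
tcp_rot: [0.994, 0.11, -0.0, 0.001]
contact_force: [-1.0, -0.4, 0.5]
opening: -0.003
```

```bash
python3 st.py
```

```text
rel pivot [0.1821 0.0714] rad 0.1956 implied strap 1.304
F [-1.   0.1] pos [0.7043 0.0766 0.0682] [ 0.994  0.11  -0.     0.001]
```

Backing off the strap and lifting clear.

Call:
apply_moves:
  moves:
    - [[-0.002,0.02,0,0,0,0,1],[0,0.03,0,0,0,0,1],[0,0.01,-0.03,0,0,0,1],[0,0,-0.045,0,0,0,1],[0,0,-0.045,0,0,0,1],[0,0.03,-0.03,0,0,0,1],[0,0.04,0,0,0,0,1],[0,0.04,0,0,0,0,1],[0,0.04,0,0,0,0,1],[0,0,0,0,0,0,1],[0,0,0,0,0,0,1],[0,0,0,0,0,0,1]]

```text
time: 17.6
eef_pos: [0.7461, -0.157, 0.2266]
tcp_rot: [0.995, 0.104, 0.002, 0.004]
contact_force: [-0.2, -0.7, 0.4]
opening: -0.002
```

```bash
python3 bar.py .130; python3 - <<'E'
from h import *
a=ctrl.read_camera("scene")[130:430,150:470,::-1];b=ctrl.read_camera("side")[130:430,150:470,::-1]
cv2.imwrite("pics/e.png",np.hstack([cv2.resize(i,(400,375),interpolation=3) for i in(a,b)]))
print(ctrl.get_state()["contact_force"])
E
```

```text
scene median 124.0 darkest deg [9, 12, 6, 15, 312] [32. 42. 50. 78. 86.]
side median 109.0 darkest deg [357, 0, 354, 3, 18] [ 43.  51.  64.  90. 103.]
[ 0.18271734  0.0859873  -0.31369815]
```

View pics/e.png

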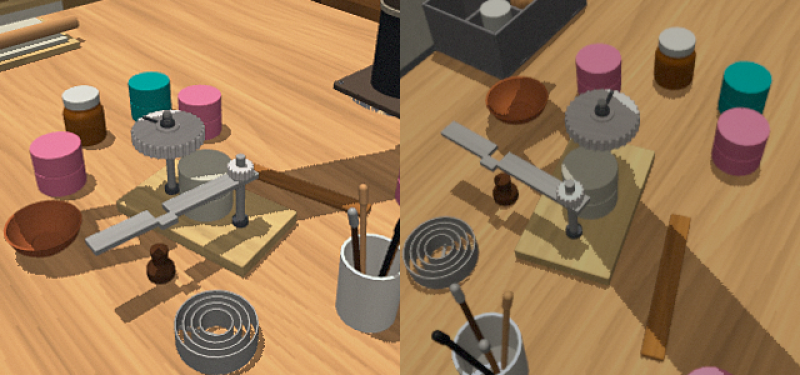

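```bash
python3 - <<'E'
from h import *
yaw=.2206;M=np.array([[np.cos(yaw),np.sin(yaw)],[np.sin(yaw),-np.cos(yaw)]])
for n,p in(("scene",(150+97*.8,130+241*.8)),("side",(150+(450-400)*.8,130+131*.8))):
    r=M@(atz(n,p,.1)[:2]-[.511,.1065]);print(n,np.hypot(*r),np.arctan2(*r))
ctrl.sign_off()
E
```

```text
scene 0.2030373795467647 1.32115006944042
side 0.19873471167825482 1.328240673260933
the job is handed in; nothing more can be done
```

The clamp is freed and the job is handed in. No verdict came back, so this rests on my own checks.

- **Hand wheel:** I rolled it anticlockwise with the shut fingertips on its rim. The bar ended within a few degrees of where it started after two tracked turns, about 720° in all. The wheel also stands visibly higher on its rod, which fits a rise of about 6 mm.
- **Strap:** I pushed its end away from the robot only after the wheel was slack. Both cameras put it at about 1.32 rad.
- **Everything else:** In the last picture the mould stands upright and the bystanders are where they were. I never touched the pivot nut, though I didn't measure its angle. The hand is clear, about 0.23 m up, with no measurable contact force. The job took about 18 s of the 64 s allowed.

Two things went wrong on the way. The first passes missed the wheel because the fingertips sit about 19 mm above the reported tool point; I corrected for this after measuring it with both cameras. The finger also slipped off the rim on a couple of stretches, so I pressed harder and rechecked the bar after nearly every stroke. In two positions the arm or the wheel's rod hid the bar from at least one camera, so those readings were estimates; the next clear readings fitted the count.

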